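# Lay a damper in the sloping bleed rest

## Robot

A 6-joint arm with a two-finger parallel gripper is mounted at the origin on the work surface. World frame = base frame: x ahead of the robot, y to its left, z up, the work surface at z = 0. Lengths are in m, angles in rad, forces in N, time in s.
With the tool pointing down it reaches from about 0.25 to 0.725 m from the base axis. Payload 9.7 kg.
Tool frame: the origin (TCP) lies at the very end of the fingers, on their centre line; the grasp point (between the pads) lies 19 mm behind it (ctrl.grasp_offset is the z of the grasp point in the tool frame, in m); z points along the fingers, y is the direction in which the jaws open and shut (so a half turn about z gives the same grasp; the last joint's range is limited). The gripper opens to 85 mm and grips with 20 to 120 N. Pads are 22 mm wide; open, the fingers measure 114 mm over their backs; the gripper's body (76 mm by 85 mm) begins 54 mm behind the grasp point. The pads swing forward as they close: fully open they stand 13 mm farther back than shut.
Start: joints at [-1.193, 0.087, 0.176, 1.66, 0, 1.571], TCP at [0.203, -0.511, 0.231] pointing down, gripper open.
Joint ranges: [-3.13, 3.13], [-0.85, 1.81], [-1.15, 1.24], [-2.2, 2.28], [-1.44, 1.52], [-3.14, 3.14]. Speed limits (rad/s): [2.22, 2.22, 2.57, 3.14, 3.14, 3.14].

## Interface

Orientations are given as [roll, pitch, yaw] about the fixed x, y, z axes, in that order (R = Rz(yaw) Ry(pitch) Rx(roll)).
In Python, from workcell import ctrl gives the robot as it stands. The module is installed in compiled form; this text tells all that it offers.
- The arm moves only by the shell command python3 -m jog 'ROWS' [OPENING] [FORCE]. ROWS is a JSON object of lists of equal length, an entry for each row: "linear": the shift along the world's x, y, z in m, a list of three; "spin": the turn about the world's z in rad. A call has 1 to 20 rows; each row shifts and turns the commanded pose from where the row before left it; what a row does not reach is not made up. A row lasts 1/8 s, in which the tool goes at most 62.5 mm and 10.7 degrees, less where a joint would pass 70% of its speed; a pose out of reach is approached as far as the arm can. A call is refused whole if a number of a shift passes 0.0625 or a number of a turn 0.188, either way. A call with a gripper value outside its range is refused whole. OPENING is the opening, from 0 (shut) to 1 (fully open), set as the call begins (- or left out, the last holds). The fingers move at their own pace and stop on an object; FORCE is the grip in N (left out, the last holds). Time passes only in rows, so rows that do not move let the fingers close. It gives the time, the measured TCP pose, the force and the opening at its end, in the units of the state.
- ctrl.get_obs(): the state, without advancing time (a new reading comes with each control period).
- ctrl.get_image(name): name is "scene" or "top" or "wrist"; returns the picture (420x560x3 uint8, red, green, blue); there is no depth.
- ctrl.camera_params(name): a dict with "fx", "fy", "cx", "cy" (pixels), "distortion" ([k1, k2, p1, p2, k3] as OpenCV has them; the pictures are not rectified), "view" (4x4, takes a point from world to camera coordinates); the wrist camera has in their place "T_tool_cam" (4x4, takes a point from camera to tool coordinates, whose origin is the TCP and whose axes are the flange's). Camera axes: x right, y down, z forward; pixel columns grow to the right and rows downward; lengths in m; the calibration is good to about 2 mm. A picture is of the moment at which its call begins: read the wrist's pose just before it. camera_params takes no time and is no camera call.
- ctrl.close_job(): hands the job in, once; it reports no verdict.
Trained networks look in the newest picture that a camera, given by its name, has taken for a name from the list of things; names that differ only in an ending like _2 or _b are one class to them, and where a whole thing is asked for, a point or a joint stands for the part that bears it (a point fixed in the world has none). Each returns a list of dicts, best first, with "confidence" (0 to 1); they miss things now and then, are a little off and sometimes report something else, mostly with a low value. They report only what shows in the picture. A call takes as long as a camera call.
- ctrl.search_frame(name, camera): "extent" ([centre column, centre row, width, height] in pixels, round what is visible of it).
- ctrl.place_of(name, camera): "point" ([column, row] in pixels: a listed point, or the origin of a listed thing).
The state is a dict: "clock": time; "joint_positions": joint angles; "qvel": joint speeds; "joint_torque": joint torques, N m; "eef_pos": TCP position; "orientation": TCP orientation; "force": force on the tool from outside, world axes, zero at the start; "moment": the same for the moment, N m; "opening": finger opening in m.
Only numpy, scipy, OpenCV 4.12 (cv2) and the standard library are available. Lean on these libraries where they do the work, as an engineer would, in place of code of your own. Each camera call takes 0.05 s, during which the arm holds its last target. There are 200 camera calls.

## Task

Pick up the damper that has the rod and eye, and lay it gently along the sloping bleed rest: tube in both V saddles, square end down by the foot plate, rod eye uppermost. Lower it at the slope of the rest and keep hold until it bears on the saddles, then let go. The tube dents easily, so grip it with less than 30 N a finger, touch the rest with less than 40 N, and leave the short damper, coil spring and wrench where they are.

Things in the scene. Friction and masses are not known exactly. Their poses are not given: they have to be found in the camera images.
- damper: The damper to place, 175 mm long, 0.3-0.5 kg: dark tube 36 mm dia., with a 36 x 36 x 22 mm aluminium block on one end and a rod (14 mm dia.) with a round eye (22 mm dia., 16 wide) on the other. Starts lying on the bench. Origin on the axis, mid-tube (18 mm above the bench), near the centre of mass; grip there. x runs to the eye: tube -55 to 55 mm, block -77 to -55, eye centre 92.
- damper_eye (a point): Centre of the round eye at the rod end of the damper, 92 mm from the damper's origin along its x.
- rest: The bleed rest, a fixed metal stand: dark base plate 240 x 110 x 12 mm carrying a spine that slopes up at 30 degrees, with two narrow aluminium V saddles and a foot plate at its low end. Origin: centre of the underside of the base plate; x points level, the way the slope rises (away from the robot).
- seat: Sloping top of the rest. Origin: where the damper's origin should lie, midway between the V saddles, 135 mm above the bench. x points up the slope, y level, z square to the slope. The 90 degree Vs are 12 mm long, 52 wide, centred at x = -32 and 32 mm, 52 mm free between them for fingers, 55 mm below the axis to the spine. Foot plate face at x = -87, 50 wide, top at z = 7.
- short_damper: A bystander: a shorter damper body lying on the bench, same materials, tube 36 mm diameter and 80 mm long with a 36 x 36 x 22 mm block on one end, but no rod or eye. Origin on the axis at the middle of the tube, x away from the block.
- coil_spring: A bystander: a steel coil spring standing upright, 55 mm diameter, 80 mm high. Origin at the centre of its underside.
- wrench: A bystander: a steel wrench 180 mm long lying flat on the bench. Origin under its middle, x along it.

How it is judged:
On the way, in this order (a step that is already met when the one before it is completed fails the run):
1. the damper is picked up: held in the fingers with its middle more than 80 mm above the bench (contact force between the fingers and damper above 1 N and height (world z) of damper above 0.08 m), for 0.1 s.
2. held over the rest without touching it, its middle within 80 mm of its place, already at the slope of the rest within 9 degrees and eye end up (contact force between the fingers and damper above 1 N and contact force between damper and rest below 0.1 N and distance between damper and seat below 0.08 m and angle between the x axis of damper and the x axis of seat, either way round below 0.16 rad and x of damper_eye in the frame of seat above 0.03 m), for 0.1 s.
3. still in the fingers, it bears on the rest, lying along the slope within 9 degrees, eye up, its middle within 18 mm of its place along the slope and 8 mm sideways and in height (contact force between the fingers and damper above 1 N and contact force between damper and seat above 0.5 N and x of damper in the frame of seat between -0.018 and 0.018 m and y of damper in the frame of seat between -0.008 and 0.008 m and z of damper in the frame of seat between -0.008 and 0.008 m and angle between the x axis of damper and the x axis of seat, either way round below 0.16 rad and x of damper_eye in the frame of seat above 0.05 m), for 0.1 s.
At the end, for the whole second after the job is handed in: The damper lies still and released in both V saddles, rod eye uppermost, along the slope within 5 degrees, its axis within 6 mm sideways and 5 mm in height of the seated line, and its middle within 18 mm of the middle between the saddles (block between the foot plate and the lower saddle) (x of damper in the frame of seat between -0.018 and 0.018 m and y of damper in the frame of seat between -0.006 and 0.006 m and z of damper in the frame of seat between -0.005 and 0.005 m and angle between the x axis of damper and the x axis of seat, either way round below 0.09 rad and x of damper_eye in the frame of seat above 0.05 m and contact force between the fingers and damper below 0.05 N and linear speed of damper below 0.01 m/s and contact force between damper and seat above 0.5 N); the robot touches nothing.
It fails at once if the fingers squeeze the damper with more than 30 N each (60 N both together) (contact force between the fingers and damper above 60 N).
It fails at once if the damper is pressed, knocked or dropped on the rest with more than 40 N (contact force between damper and rest above 40 N).
It fails at once if the short damper is moved more than 30 mm (distance of short_damper from where it was at the start of the episode above 0.03 m).
It fails at once if the coil spring is moved more than 30 mm (distance of coil_spring from where it was at the start of the episode above 0.03 m).
It fails at once if the wrench is moved more than 30 mm (distance of wrench from where it was at the start of the episode above 0.03 m).
It also fails if it takes over 51 s, if anything falls off the work surface, if the arm or the gripper's body presses on something with over 40 N, if the wrist force passes 120 N, or if a joint passes its speed limit or range.

## Working session

There is one attempt and no reset: what is moved stays moved. The work goes in short steps, Python scripts to look and compute and a shell command to move; the robot and the scene stay as the last step left them, time stands still between calls to the robot, and variables do not carry over. Pictures are saved under pics/ and viewed, on a budget of 10 in all, crops included, one or two more only if the job needs it, and the job is handed in when it is done.

```bash
mkdir -p pics; cat > h.py <<'E'
import numpy as np, cv2
from workcell import ctrl
from scipy.spatial.transform import Rotation as R
def cam(name):
    p=ctrl.camera_params(name); K=np.array([[p['fx'],0,p['cx']],[0,p['fy'],p['cy']],[0,0,1]]); d=np.array(p['distortion'],float)
    if 'view' in p: V=np.array(p['view'])
    else:
        o=ctrl.get_obs(); T=np.eye(4); T[:3,:3]=R.from_euler('xyz',o['orientation']).as_matrix(); T[:3,3]=o['eef_pos']
        V=np.linalg.inv(T@np.array(p['T_tool_cam']))
    return K,d,V
def ray(c,px):
    K,d,V=c; u=cv2.undistortPoints(np.array([[px]],float),K,d)[0,0]; r=V[:3,:3].T
    return -r@V[:3,3], r@np.array([u[0],u[1],1])
def at_z(c,px,z):
    o,v=ray(c,px); return o+v*(z-o[2])/v[2]
def proj(c,P):
    K,d,V=c; return cv2.projectPoints(np.array(P,float).reshape(-1,1,3),cv2.Rodrigues(V[:3,:3])[0],V[:3,3],K,d)[0][:,0]
def save(name,f): cv2.imwrite(f,ctrl.get_image(name)[:,:,::-1])
E
python3 - <<'E'
from h import *
np.set_printoptions(precision=3,suppress=True)
print(ctrl.get_obs())
for n in('scene','top'):
    c=cam(n); save(n,f'pics/{n}0.png')
    for t,z in(('damper',.018),('damper_eye',.018),('seat',.135),('rest',0),('short_damper',.018),('coil_spring',0),('wrench',0)):
        for q in ctrl.place_of(t,n)[:2]: print(n,t,round(q['confidence'],2),np.round(q['point']),at_z(c,q['point'],z))
E
python3 -c "
import cv2,numpy as np
a=[cv2.imread(f'pics/{n}0.png') for n in('scene','top')]
print(a[0].shape)"
```

```text
{'clock': 0.0, 'joint_positions': array([-1.193,  0.087,  0.175,  1.66 ,  0.   ,  1.571]), 'qvel': array([-0.001, -0.   , -0.002, -0.   , -0.   ,  0.001]), 'joint_torque': array([ -0.001, -52.039,  46.481,   0.016,  -0.   ,  -0.   ]), 'eef_pos': array([ 0.203, -0.511,  0.231]), 'orientation': array([-3.14 , -0.   ,  0.378]), 'force': array([-0.556, -0.018, -0.286]), 'moment': array([-0.044,  0.045, -0.063]), 'opening': 0.08554470506194425}
scene damper 0.63 [306. 201.] [0.524 0.064 0.018]
scene damper_eye 0.8 [281. 233.] [0.615 0.065 0.018]
scene seat 0.62 [168. 112.] [ 0.573 -0.252  0.135]
scene rest 0.8 [177. 153.] [ 0.575 -0.252  0.   ]
scene rest 0.53 [305. 201.] [0.514 0.056 0.   ]
scene short_damper 0.92 [400. 277.] [0.561 0.311 0.018]
scene coil_spring 0.98 [217. 271.] [0.75  0.006 0.   ]
scene wrench 0.78 [285. 303.] [0.728 0.154 0.   ]
top damper 0.94 [278. 271.] [0.522 0.061 0.018]
top damper_eye 0.93 [274. 224.] [0.615 0.07  0.018]
top damper_eye 0.63 [154. 250.] [0.563 0.311 0.018]
top seat 0.96 [462. 242.] [ 0.575 -0.254  0.135]
top short_damper 0.83 [155. 253.] [0.557 0.309 0.018]
top coil_spring 0.91 [300. 157.] [0.759 0.016 0.   ]
top wrench 0.83 [234. 170.] [0.73  0.154 0.   ]
(420, 560, 3)
```

View pics/top0.png

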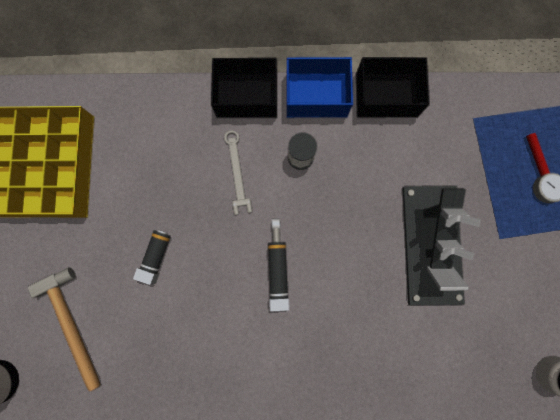

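View pics/scene0.png

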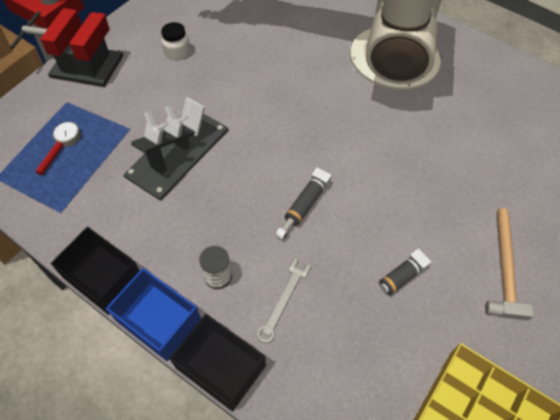

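Top view: the damper's block is at (279,305) and its eye at (275,224). The rest is on the right, with its foot plate at (448,278), nearest the robot. The scene view agrees, and both cameras put the damper at about (0.523, 0.063), yaw ~0.04. Next I'll go above it.

```bash
python3 -m jog '{"linear":[[0.027,0.048,0],[0.027,0.048,0],[0.027,0.048,0],[0.027,0.048,0],[0.027,0.048,0],[0.027,0.048,0],[0.027,0.048,0],[0.027,0.048,0],[0.027,0.048,0],[0.027,0.048,0],[0.027,0.048,0],[0.023,0.046,0],[0,0,0],[0,0,0]],"spin":[-0.03,-0.03,-0.03,-0.03,-0.03,-0.03,-0.03,-0.03,-0.03,-0.03,-0.03,-0.01,0,0]}' 1 20
python3 - <<'E'
from h import *
np.set_printoptions(precision=4,suppress=True)
c=cam('wrist'); save('wrist','pics/w1.png')
for t,z in(('damper',.018),('damper_eye',.018)):
    for q in ctrl.place_of(t,'wrist')[:2]: print(t,round(q['confidence'],2),np.round(q['point']),at_z(c,q['point'],z))
for q in ctrl.search_frame('damper','wrist'): print(q)
E
```

```text
clock: 2.55
eef_pos: [0.524, 0.0407, 0.2312]
orientation: [-3.126, 0.001, 0.07]
force: [-0.6, -0.6, 0.3]
opening: 0.0851
damper 0.94 [272. 175.] [0.525  0.0607 0.018 ]
damper_eye 0.84 [270.  93.] [0.6157 0.0679 0.018 ]
{'extent': [271.7, 163.8, 32.0, 160.6], 'confidence': 0.63}
```

View pics/w1.png

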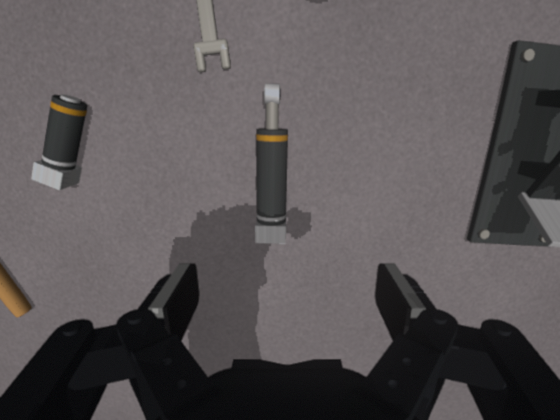

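The wrist picture shows the damper upright in the image, block at (271,235) and eye at (271,93). That gives an origin of (0.525, 0.061) and yaw ~0.077. Lateral correction first, then down.

```bash
python3 -m jog '{"linear":[[0,0.01,-0.02],[0,0.01,-0.03],[0,0,-0.03],[0,0,-0.03],[0,0,-0.03],[0,0,-0.03],[0,0,0],[0,0,0]],"spin":[0.006,0,0,0,0,0,0,0]}'
python3 - <<'E'
from h import *
np.set_printoptions(precision=4,suppress=True)
c=cam('wrist'); save('wrist','pics/w2.png')
for t,z in(('damper',.018),('damper_eye',.018)):
    for q in ctrl.place_of(t,'wrist')[:2]: print(t,round(q['confidence'],2),np.round(q['point']),at_z(c,q['point'],z))
E
```

```text
clock: 3.75
eef_pos: [0.5255, 0.0524, 0.0627]
orientation: [-3.119, -0.001, 0.088]
force: [0.1, 1.0, 0.4]
opening: 0.0857
damper 0.72 [273. 235.] [0.5232 0.0618 0.018 ]
damper_eye 0.68 [279.  85.] [0.6155 0.0653 0.018 ]
```

```bash
python3 -m jog '{"linear":[[0,0.009,0],[0,0,-0.02],[0,0,-0.02],[0,0,-0.016],[0,0,0],[0,0,0]],"spin":[-0.02,0,0,0,0,0]}'
```

```text
clock: 4.65
eef_pos: [0.5263, 0.0519, 0.006]
orientation: [-3.112, -0.001, 0.083]
force: [-0.5, -0.1, 0.8]
opening: 0.0856
```

```bash
python3 -c "
from h import *
np.set_printoptions(precision=4,suppress=True)
for i in range(2):
  o=ctrl.get_obs();print(o);ctrl.get_image('wrist')"
python3 -m jog '{"linear":[[0,0.009,0],[0,0,0]],"spin":[0,0]}'
python3 -c "
from h import *
np.set_printoptions(precision=4,suppress=True)
print(ctrl.get_obs())"
```

```text
{'clock': 4.65, 'joint_positions': array([ 0.0821,  0.0687, -0.2812,  1.2204,  0.0301,  3.1406]), 'qvel': array([ 0.    , -0.006 ,  0.0068, -0.0001, -0.0014,  0.0014]), 'joint_torque': array([ -0.0141, -48.8172,  44.4204,   0.0122,   0.0972,   0.0001]), 'eef_pos': array([0.5263, 0.0519, 0.006 ]), 'orientation': array([-3.1115, -0.0005,  0.0831]), 'force': array([-0.4736, -0.0832,  0.7848]), 'moment': array([0.0324, 0.0252, 0.0106]), 'opening': 0.08559423475862246}
{'clock': 4.7, 'joint_positions': array([ 0.0822,  0.0685, -0.281 ,  1.2203,  0.0301,  3.1406]), 'qvel': array([-0.0001, -0.0004,  0.0015, -0.0041, -0.0003, -0.001 ]), 'joint_torque': array([ -0.0127, -49.0728,  44.7398,   0.0184,   0.0976,   0.    ]), 'eef_pos': array([0.5264, 0.052 , 0.0062]), 'orientation': array([-3.1115, -0.0009,  0.0831]), 'force': array([0.0743, 0.355 , 0.0422]), 'moment': array([-0.0263, -0.0046, -0.0138]), 'opening': 0.08534777229159672}
clock: 5.0
eef_pos: [0.5265, 0.0568, 0.0056]
orientation: [-3.108, -0.0, 0.09]
force: [-0.2, -0.4, -0.8]
opening: 0.085
{'clock': 5.0, 'joint_positions': array([ 0.0893,  0.0708, -0.2797,  1.22  ,  0.0335,  3.1406]), 'qvel': array([-0.0033,  0.0005, -0.004 , -0.0027, -0.0042, -0.0003]), 'joint_torque': array([  0.0872, -49.7808,  45.3386,  -0.0123,   0.1557,  -0.0001]), 'eef_pos': array([0.5265, 0.0568, 0.0056]), 'orientation': array([-3.1081, -0.0003,  0.0903]), 'force': array([-0.214 , -0.4132, -0.8049]), 'moment': array([-0.0202,  0.0034,  0.0369]), 'opening': 0.08501724106306985}
```

Joint 6 sits at its limit here, which explains the few-mm and 0.03 rad shortfall. The jaws will centre that, and it eases off toward the rest. Grip.

```bash
python3 -m jog '{"linear":[[0,0,0],[0,0,0],[0,0,0],[0,0,0],[0,0,0],[0,0,0],[0,0,0],[0,0,0]],"spin":[0,0,0,0,0,0,0,0]}' 0 20 && python3 -m jog '{"linear":[[0,0,0.02],[0,0,0.03],[0,0,0.04],[0,0,0.04],[0,0,0.04],[0,0,0.04],[0,0,0.02],[0,0,0],[0,0,0]],"spin":[0,0,0,0,0,0,0,0,0]}'
python3 - <<'E'
from h import *
np.set_printoptions(precision=4,suppress=True)
save('wrist','pics/w3.png'); print(ctrl.get_obs()['joint_positions'])
for n in('top','scene'):
  c=cam(n);ctrl.get_image(n)
  for q in ctrl.place_of('seat',n)[:1]+[]: print(n,q,at_z(c,q['point'],.135))
E
```

```text
clock: 6.0
eef_pos: [0.5267, 0.057, 0.0059]
orientation: [-3.107, -0.001, 0.09]
force: [-0.5, 4.8, 5.5]
opening: 0.0361
clock: 7.12
eef_pos: [0.5259, 0.0562, 0.2335]
orientation: [-3.109, 0.003, 0.09]
force: [0.3, -0.3, -4.7]
opening: 0.0358
[0.0887 0.0396 0.1299 1.6643 0.0331 3.1406]
scene {'point': [167.1, 112.3], 'confidence': 0.96} [ 0.5737 -0.2528  0.135 ]
```

View pics/w3.png

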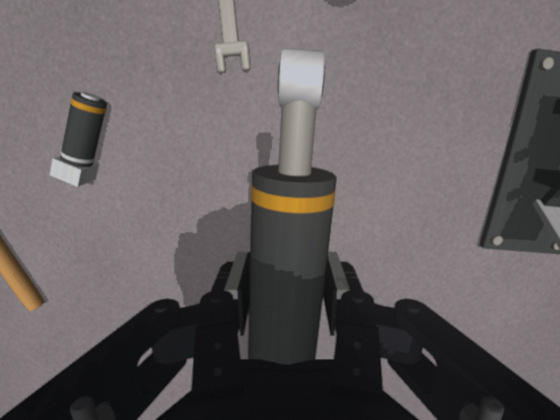

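Damper is held (4.7 N), with the eye visible at (302,78). Next, the rest's yaw from the base-plate bolts in the first top picture.

```bash
python3 - <<'E'
from h import *
np.set_printoptions(precision=4,suppress=True)
c=cam('top')
for p in((411,192),(417,299),(459,298)): print(p,at_z(c,p,.012))
I=cv2.imread('pics/top0.png')[170:320,390:490]; cv2.imwrite('pics/rest.png',cv2.resize(I,None,fx=4,fy=4,interpolation=cv2.INTER_CUBIC)[:,:,:])
E
```

```text
(411, 192) [ 0.682  -0.2101  0.012 ]
(417, 299) [ 0.4675 -0.2135  0.012 ]
(459, 298) [ 0.4695 -0.2968  0.012 ]
```

View pics/rest.png

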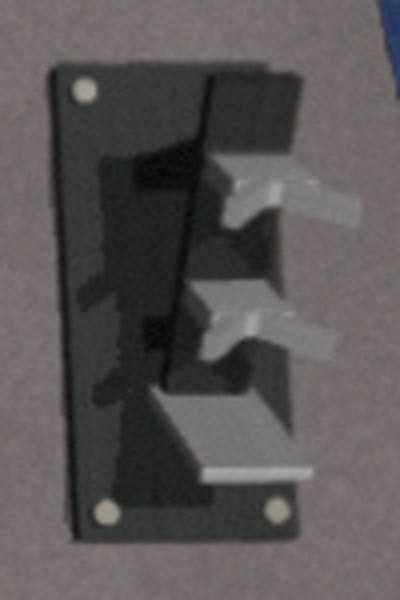

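The rest has yaw ≈ 0.02 and its seat is near (0.5745, -0.253), with the bolts and the network agreeing. Since the tool can't be tilted, I'll level-lower the tube onto the upper saddle, let it swing in the pads to the slope, then lift clear and seat it. Moving over.

```bash
python3 -m jog '{"linear":[[0.005,-0.031,0],[0.005,-0.031,0],[0.005,-0.031,0],[0.005,-0.031,0],[0.005,-0.031,0],[0.005,-0.031,0],[0.005,-0.031,0],[0.005,-0.031,0],[0.005,-0.031,0],[0.005,-0.031,0],[0,0,0],[0,0,0],[0,0,0]],"spin":[-0.007,-0.007,-0.007,-0.007,-0.007,-0.007,-0.007,-0.007,-0.007,-0.007,0,0,0]}'
python3 - <<'E'
from h import *
np.set_printoptions(precision=4,suppress=True)
print(ctrl.get_obs()['joint_positions'])
for n in('top','scene'):
  c=cam(n);ctrl.get_image(n)
  for t,z in(('damper',.252),('damper_eye',.252)):
    for q in ctrl.place_of(t,n)[:1]: print(n,t,q,at_z(c,q['point'],z))
save('wrist','pics/w4.png')
E
```

```text
clock: 9.0
eef_pos: [0.5762, -0.2528, 0.2354]
orientation: [-3.108, 0.0, 0.021]
force: [0.0, 0.8, -4.2]
opening: 0.0356
[-0.427   0.3044  0.4358  1.7169  0.0301  2.6937]
top damper {'point': [497.3, 239.1], 'confidence': 0.9} [ 0.5723 -0.2511  0.252 ]
top damper_eye {'point': [494.4, 171.9], 'confidence': 0.67} [ 0.6693 -0.2536  0.252 ]
scene damper {'point': [155.9, 74.6], 'confidence': 0.72} [ 0.5824 -0.2461  0.252 ]
scene damper_eye {'point': [120.7, 99.3], 'confidence': 0.83} [ 0.6653 -0.256   0.252 ]
```

View pics/w4.png

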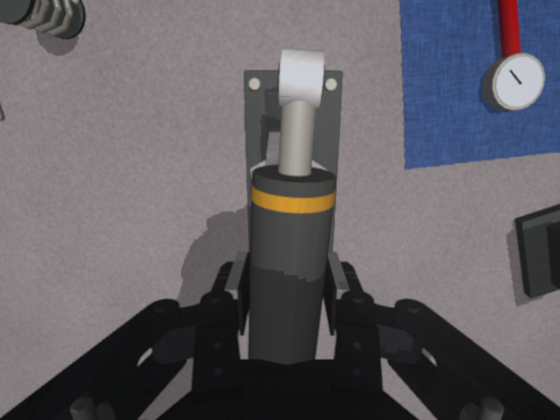

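```bash
python3 - <<'E'
from h import *
np.set_printoptions(precision=4,suppress=True)
c=cam('wrist')
for p in((254,84),(330,84)): print(at_z(c,p,.012))
E
python3 -m jog '{"linear":[[0,0,-0.03],[0,0,-0.03],[0,0,-0.015],[0,0,-0.005],[0,0,0]],"spin":[0,0,0,0,0]}'
```

```text
[ 0.6794 -0.2081  0.012 ]
[ 0.681  -0.2926  0.012 ]
clock: 9.98
eef_pos: [0.5765, -0.2537, 0.156]
orientation: [-3.109, -0.0, 0.02]
force: [0.1, -0.7, -4.9]
opening: 0.0356
```

```bash
python3 -m jog '{"linear":[[0,0.001,-0.004],[0,0,-0.004],[0,0,-0.002],[0,0,-0.002],[0,0,0]],"spin":[0,0,0,0,0]}';python3 -m jog '{"linear":[[0,0,-0.002],[0,0,-0.002],[0,0,0]],"spin":[0,0,0]}'
```

```text
clock: 10.6
eef_pos: [0.5764, -0.2523, 0.1434]
orientation: [-3.108, -0.0, 0.02]
force: [0.4, 1.2, -2.5]
opening: 0.035
clock: 10.98
eef_pos: [0.576, -0.2525, 0.1392]
orientation: [-3.108, 0.001, 0.02]
force: [-3.3, 3.0, -0.3]
opening: 0.0354
```

Contact came where predicted, and forces are small. Continuing.

```bash
python3 -m jog '{"linear":[[0,0,-0.002],[0,0,-0.002],[0,0,0]],"spin":[0,0,0]}';python3 -m jog '{"linear":[[0,0,-0.002],[0,0,-0.002],[0,0,0]],"spin":[0,0,0]}'
python3 - <<'E'
from h import *
save('wrist','pics/w5.png')
I=ctrl.get_image('scene')[40:200,60:260]
J=cv2.resize(I[:,:,::-1],None,fx=2.6,fy=2.6,interpolation=cv2.INTER_CUBIC)
K=cv2.imread('pics/w5.png'); 
o=np.zeros((420,560+520,3),np.uint8);o[:,:560]=K;o[:416,560:]=J[:420]
cv2.imwrite('pics/c5.png',cv2.resize(o,None,fx=.74,fy=.74))
E
```

```text
clock: 11.35
eef_pos: [0.5759, -0.2523, 0.135]
orientation: [-3.107, 0.001, 0.02]
force: [-3.8, 2.3, -1.0]
opening: 0.0355
clock: 11.72
eef_pos: [0.576, -0.2521, 0.1309]
orientation: [-3.107, 0.001, 0.02]
force: [-3.7, 4.2, -0.2]
opening: 0.0352
```

View pics/c5.png

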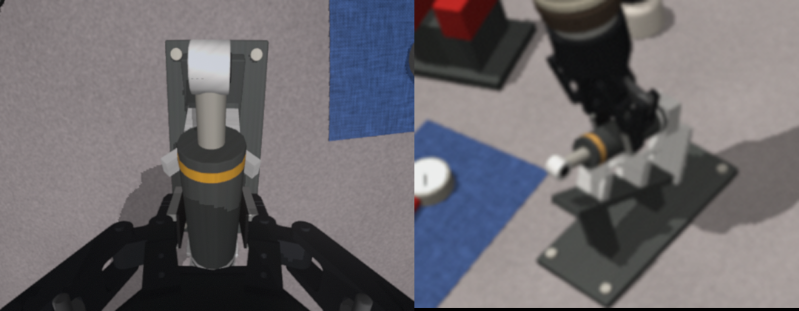

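The eye is rising: in the wrist view it is larger, and the tube face tilts toward the camera. The tube is swinging in the pads as intended. Continuing down.

```bash
python3 -m jog '{"linear":[[0,0,-0.002],[0,0,-0.002],[0,0,0]],"spin":[0,0,0]}';python3 -m jog '{"linear":[[0,0,-0.002],[0,0,0]],"spin":[0,0]}'
python3 - <<'E'
from h import *
np.set_printoptions(precision=4,suppress=True)
for n in('wrist','top','scene'):
  c=cam(n);ctrl.get_image(n)
  q=ctrl.place_of('damper_eye',n)[:1]
  if q: 
    o,v=ray(c,q[0]['point'])
    t=(-0.2515-o[1])/v[1]; print(n,q, 'at z.181',at_z(c,q[0]['point'],.181),'expected px',proj(c,[[.5735+.0797,-.2508,.181]]), 'level',proj(c,[[.5735+.092,-.2508,.137]]))
E
```

```text
clock: 12.2
eef_pos: [0.5762, -0.252, 0.127]
orientation: [-3.107, 0.001, 0.02]
force: [-2.5, 5.2, -1.6]
opening: 0.035
clock: 12.45
eef_pos: [0.5763, -0.2519, 0.1252]
orientation: [-3.107, 0.0, 0.02]
force: [-2.2, 5.4, 0.1]
opening: 0.0352
wrist [{'point': [281.4, 108.8], 'confidence': 0.58}] at z.181 [ 0.6538 -0.2515  0.181 ] expected px [[278.7672 111.1107]] level [[285.6989  77.9472]]
top [{'point': [469.5, 188.1], 'confidence': 0.78}] at z.181 [ 0.6587 -0.2498  0.181 ] expected px [[470.3187 191.4455]] level [[458.0235 188.8791]]
scene [{'point': [137.3, 121.2], 'confidence': 0.96}] at z.181 [ 0.6501 -0.2505  0.181 ] expected px [[136.076  122.1607]] level [[136.7336 140.6273]]
```

```bash
python3 -m jog '{"linear":[[0,0.001,-0.001],[0,0,-0.001],[0,0,0]],"spin":[0,0,0]}';python3 -m jog '{"linear":[[0,0,-0.001],[0,0,0]],"spin":[0,0]}'
```

```text
clock: 13.12
eef_pos: [0.5765, -0.2515, 0.124]
orientation: [-3.108, -0.001, 0.02]
force: [-3.3, 4.1, 4.9]
opening: 0.0352
clock: 13.38
eef_pos: [0.5765, -0.2515, 0.1238]
orientation: [-3.109, -0.001, 0.02]
force: [-4.3, 5.4, 9.6]
opening: 0.0353
```

Both saddles now bear (stiff rise to +9.6 N). Lift 15 mm clear at the slope and check it.

```bash
python3 -m jog '{"linear":[[0,0.001,0.003],[0,0,0.006],[0,0,0.006],[0,0,0],[0,0,0]],"spin":[0,0,0,0,0]}'
python3 - <<'E'
from h import *
np.set_printoptions(precision=4,suppress=True)
e=ctrl.get_obs()['eef_pos']; dz=e[2]-.1238
for n in('wrist','scene'):
  c=cam(n);save(n,f'pics/{n}6.png')
  for q in ctrl.place_of('damper_eye',n)[:1]: print(n,np.round(q['point']),[(a,proj(c,[[.5735+.092*np.cos(np.radians(a)),-.2498,.135+dz+.092*np.sin(np.radians(a))]]).round()) for a in(20,25,30,35)])
E
python3 -c "
import cv2
I=cv2.imread('pics/scene6.png')[50:200,80:280];cv2.imwrite('pics/s6.png',cv2.resize(I,None,fx=4,fy=4,interpolation=cv2.INTER_CUBIC))"
```

```text
clock: 14.0
eef_pos: [0.5763, -0.2506, 0.137]
orientation: [-3.108, 0.001, 0.02]
force: [-0.3, 0.1, -4.5]
opening: 0.0352
wrist [284. 112.] [(20, array([[283.,  88.]])), (25, array([[281.,  98.]])), (30, array([[280., 111.]])), (35, array([[278., 130.]]))]
scene [137. 118.] [(20, array([[134., 125.]])), (25, array([[134., 121.]])), (30, array([[135., 118.]])), (35, array([[136., 114.]]))]
```

View pics/s6.png

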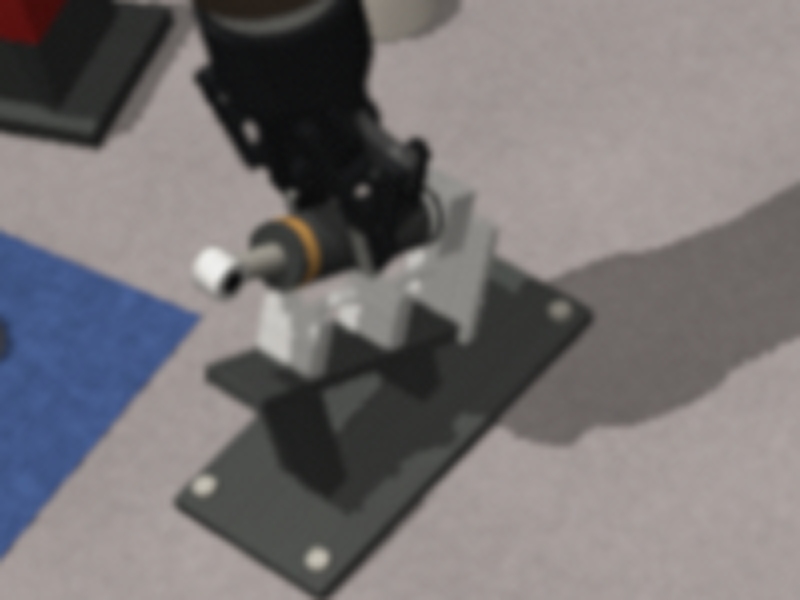

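The damper hangs clear of both saddles at 30° (both cameras agree), with wrist force equal to its weight only. Lower it again.

```bash
python3 -m jog '{"linear":[[0,0,-0.004],[0,0,-0.004],[0,0,-0.003],[0,0,-0.001],[0,0,0]],"spin":[0,0,0,0,0]}'; python3 -m jog '{"linear":[[0,0,-0.001],[0,0,0],[0,0,0]],"spin":[0,0,0]}'; python3 -m jog '{"linear":[[0,0,-0.001],[0,0,0],[0,0,0]],"spin":[0,0,0]}'
```

```text
clock: 14.82
eef_pos: [0.5763, -0.2506, 0.1252]
orientation: [-3.108, 0.0, 0.02]
force: [-1.0, -0.1, -4.3]
opening: 0.0352
clock: 15.2
eef_pos: [0.5763, -0.2506, 0.1243]
orientation: [-3.108, 0.0, 0.02]
force: [0.1, -0.1, -4.6]
opening: 0.0354
clock: 15.58
eef_pos: [0.5764, -0.2507, 0.1236]
orientation: [-3.109, -0.0, 0.02]
force: [-0.1, -0.3, -2.3]
opening: 0.0352
```

```bash
python3 -m jog '{"linear":[[0,0,-0.001],[0,0,0],[0,0,0]],"spin":[0,0,0]}'; python3 -m jog '{"linear":[[0,0,-0.0005],[0,0,0],[0,0,0]],"spin":[0,0,0]}'
```

```text
clock: 15.95
eef_pos: [0.5764, -0.2508, 0.1234]
orientation: [-3.109, -0.001, 0.02]
force: [-3.2, -0.2, 5.0]
opening: 0.0346
clock: 16.32
eef_pos: [0.5764, -0.2508, 0.1234]
orientation: [-3.109, -0.001, 0.02]
force: [-4.6, -1.2, 8.5]
opening: 0.0348
```

Seated and bearing ~13 N. Ease off slightly, open, then go straight up.

```bash
python3 -m jog '{"linear":[[0,0,0.0005],[0,0,0],[0,0,0],[0,0,0],[0,0,0],[0,0,0],[0,0,0]],"spin":[0,0,0,0,0,0,0]}' 0.85; python3 -m jog '{"linear":[[0,0,0.01],[0,0,0.02],[0,0,0.03],[0,0,0.03],[-0.02,0,0.03],[-0.03,0,0.03],[-0.03,0,0],[0,0,0],[0,0,0]],"spin":[0,0,0,0,0,0,0,0,0]}'
python3 - <<'E'
from h import *
np.set_printoptions(precision=4,suppress=True)
for n in('top','scene'):
  c=cam(n);save(n,f'pics/{n}7.png')
  for t,P in(('damper',[.574,-.2525,.135]),('damper_eye',[.574+.0797,-.251,.181])):
    for q in ctrl.place_of(t,n)[:1]: print(n,t,np.round(q['point'],1),'exp',proj(c,[P]),at_z(c,q['point'],P[2]))
a=cv2.imread('pics/top7.png')[160:320,390:530];b=cv2.imread('pics/scene7.png')[50:210,80:220]
cv2.imwrite('pics/c7.png',cv2.resize(np.hstack([a,b]),None,fx=2.8,fy=2.8,interpolation=cv2.INTER_CUBIC))
E
```

```text
clock: 17.2
eef_pos: [0.5763, -0.2506, 0.1223]
orientation: [-3.108, 0.0, 0.02]
force: [0.3, -0.7, 0.3]
opening: 0.0719
clock: 18.32
eef_pos: [0.4967, -0.2506, 0.2726]
orientation: [-3.108, -0.0, 0.02]
force: [-0.4, 0.0, -0.1]
opening: 0.0728
top damper [461.8 241.8] exp [[461.4924 241.9847]] [ 0.5743 -0.253   0.135 ]
scene damper [164.7 112.6] exp [[167.1112 112.4503]] [ 0.5772 -0.2563  0.135 ]
scene damper_eye [136.9 121. ] exp [[135.8217 122.2784]] [ 0.6501 -0.2515  0.181 ]
```

View pics/c7.png

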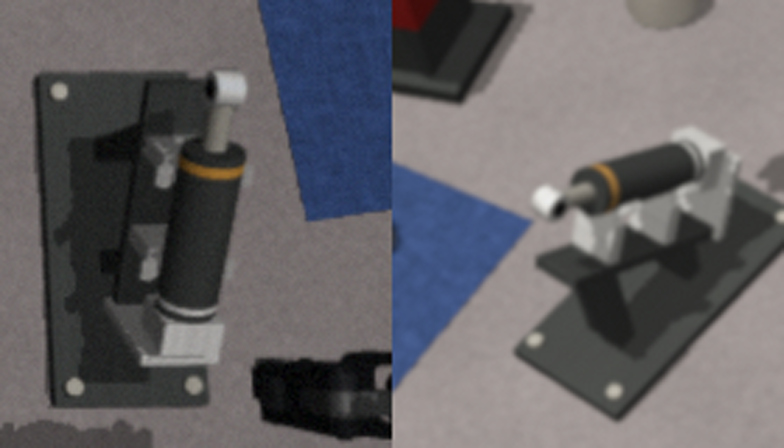

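Both views show the damper in both saddles, with the block just above the foot plate, eye uppermost and the gripper clear. Handing in.

```bash
python3 -c "
from workcell import ctrl
print(ctrl.close_job())"
```

```text
the job is handed in; nothing more can be done
None
```

The damper lies released in both V saddles, with the block down by the foot plate and the rod eye uppermost. I handed the job in at about 18.4 s of the 51 s allowed, and no verdict was reported.

**How it was done:**
- I gripped it mid-tube at 20 N, the lightest setting.
- The moves cannot tilt the tool, so I lowered the damper level onto the upper saddle, and it swung in the pads to the slope. Net wrist force stayed under about 12 N.
- I lifted it 13 mm clear and lowered it again until it bore on the saddles. I then opened the fingers and backed away.

**Last checks:**
- **Slope:** when it hung clear over the rest, both the wrist and scene cameras put it at about 30°.
- **Position:** after release, the top camera puts the damper's origin within 1 mm of the estimated seat. The scene camera is 3–4 mm off (y -0.256 against -0.2525), which is within the network's usual error.
- **Eye:** the scene camera sees it about 1–2 px from its expected place. The top camera network missed it in the final picture, though it shows there plainly.
- **Robot:** the wrist force reads about zero and the gripper is clear of everything.

**Off-plan:** joint 6 reached its range limit above the damper, so the gripper stayed rolled by about 0.03 rad throughout, with no visible effect. I did not re-measure the short damper, spring and wrench at the end. The arm was not near them.

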